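# Turn the leaf of a bench plate file

### The arm

A 6-joint arm with a two-finger parallel gripper is mounted at the origin on the work surface. World frame = base frame: x ahead of the robot, y to its left, z up, the work surface at z = 0. Lengths are in m, angles in rad, forces in N, time in s.
With the tool pointing down it reaches from about 0.325 to 0.9 m from the base axis. Payload 3.5 kg.
Tool frame: the origin (TCP) lies at the centre of the arm's flange, where the gripper is bolted on; the fingertips stand ctrl.tip_extent ahead of it and the grasp point (between the pads) lies 155 mm ahead of it (ctrl.tip_extent is the distance from the TCP to the fingertips, in m); x points along the fingers, z is the direction in which the jaws open and shut, and the axes are right-handed (so a half turn about x gives the same grasp; the last joint's range is limited). The gripper opens to 85 mm and grips with 20 to 120 N. Pads are 22 mm wide; open, the fingers measure 114 mm over their backs; the gripper's body (76 mm by 85 mm) begins 54 mm behind the grasp point. The pads swing forward as they close: fully open they stand 13 mm farther back than shut.
Start: joints at [1.172, 0.276, -0.026, 1.268, 0, 1.467], TCP at [0.182, 0.598, 0.405] pointing down, gripper open.
Joint ranges: [-3.12, 3.12], [-0.85, 1.88], [-1.08, 1.24], [-1.95, 2.15], [-1.57, 1.53], [-3.14, 3.14]. Speed limits (rad/s): [2.57, 2.57, 3.14, 3.14, 3.14, 3.14].

### API

Orientations are given as a 3x3 rotation matrix whose columns are the frame's x, y, z axes.
In Python, from rig import ctrl gives the robot as it stands.
- The arm moves only by the tool jog_arm, never from a script. Its argument "rows" is a list of rows, each a list of 3 entries, a list of its own where there are three numbers: the opening, from 0 (shut) to 1 (fully open), then the shift along the world's x, y, z in m, then the turn about the world's z in degrees. In form: [[fingers, [x, y, z], yaw], ...]. A call has 1 to 10 rows; each row is the pose to reach, as a shift and turn from the pose measured when the call began; what a row does not reach only later rows make up. A row lasts 1/8 s, in which the tool goes at most 62.5 mm and 10.7 degrees, less where a joint would pass 70% of its speed; a pose out of reach is approached as far as the arm can. A call with a gripper value outside its range is refused whole. The fingers move at their own pace and stop on an object; "squeeze" is the grip in N (left out, the last holds). Time passes only in rows, so rows that repeat a pose let the fingers close. It gives the time, the measured TCP pose, the force and the opening at its end, in the units of the state.
- ctrl.read_state(): the state, without advancing time (a new reading comes with each control period).
- ctrl.camera(name): name is "scene" or "top"; returns a dict with "color" (480x640x3 uint8, red, green, blue), "camera_matrix" (3x3 intrinsics, pixels), "pose" (4x4, takes a point from camera to world coordinates). Camera axes: x right, y down, z forward; pixel columns grow to the right and rows downward; lengths in m; the calibration is good to about 2 mm. A picture is of the moment at which its call begins. There is no depth.
- ctrl.sign_off(): hands the job in, once; it reports no verdict.
The state is a dict: "clock": time; "joint_pos": joint angles; "qvel": joint speeds; "joint_torque": joint torques, N m; "tcp_pos": TCP position; "ee_rot": TCP orientation; "force": force on the tool from outside, world axes, zero at the start; "torque": the same for the moment, N m; "opening": opening from 0.0 (shut) to 1.0 (fully open).
Only numpy, scipy, OpenCV 4.12 (cv2) and the standard library are available. Lean on these libraries where they do the work, as an engineer would, in place of code of your own. Each camera call takes 0.05 s, during which the arm holds its last target. There are 200 camera calls.

### The job

The reference-plate file on the bench has its stiff white leaf standing ajar over the grey bed, and a slide box is standing where the leaf has to land. First push the slide box along the bench, without lifting or tipping it, until it is clear of that landing place; then push the leaf over its spine to the other side and press it down until it lies flat. Leave the other things on the bench where they are.

Things in the scene. Friction and masses are not known exactly. Their poses are not given: they have to be found in the camera images.
- spine (a point): Middle of the spine (hinge line) of the plate file, 20 mm above the bench; the file is fixed. Axes: x along the hinge line, y towards the grey bed (17 mm high, y = 6 to 188 mm, 214 mm long), -y towards the landing place (bare bench, y = 0 to -180 mm, x = -100 to 100 mm), z up. Hinge blocks 30 mm tall, 10 x 22 mm, at x = +-112 mm.
- leaf (a joint): Angle of the leaf about the spine, rad: 0 flat on the bed (+y side), 1.57 upright, 3.14 flat on the landing side (-y), where it stops. It starts ajar between 0.3 and 0.75. The hinge is stiff: the leaf stays at whatever angle it is left and must be pushed all the way; under 2.5 N at the free edge moves it.
- leaf_edge (a point): Middle of the leaf's free edge, 180 mm from the hinge line. Leaf: rigid white plate, 200 mm along the spine, 4 mm thick, hinged at mid-thickness, round cell pictures on both faces. Axes: x along the spine, y outward in the leaf's plane, z normal (up at angle 0). Two rubber feet, 14 mm across, 17 mm tall, on the +z face at x = +-88 mm, 12 mm in from the edge, stand on the bench when it is turned over.
- slidebox_mid (a point): Centre of the grey lidded slide box, 90 x 66 mm (point x, y), 40 mm tall (centre 20 mm above the bench), about 0.17 kg; at the start it stands loose on the landing place, with at least 40 mm of free bench between it and the spine. Axes: x along its 90 mm side, z up.
- bottle_a: Bystander, not to be moved: square pale plastic reagent bottle, 62 x 62 mm, 128 mm tall with white cap, left of the two behind the file. Origin at the centre of its underside, z up.
- bottle_b: Bystander, not to be moved: a second reagent bottle just like it, right of the first. Origin at the centre of its underside, z up.
- jar: Bystander, not to be moved: amber screw-top jar, 68 mm across, 75 mm tall, out beyond the free edge of the leaf. Origin at the centre of its underside, z up.
- cap: Bystander, not to be moved: loose white bottle cap, 42 mm across, 22 mm tall, on the robot's side of the file. Origin at the centre of its underside, z up.
- counter: Bystander, not to be moved: round steel hand tally counter, 50 mm across, 37 mm tall, on the robot's side of the file. Origin at the centre of its underside, z up.
- timer: Bystander, not to be moved: flat white bench timer, 60 x 75 x 20 mm, out on the landing side. Origin at the centre of its underside, z up.
- tuberack: Bystander, not to be moved: white rack with capped tubes, 60 x 110 mm, 78 mm tall, out on the landing side. Origin at the centre of its underside, z up.
Things that resemble listed ones, but are neither listed nor needed, are in the scene too. What is shaped like the part that bears slidebox_mid but blue or yellow is not meant.

How it is judged:
On the way, in this order (a step that is already met when the one before it is completed fails the run):
1. the slide box is clear of the landing place, with the leaf still on its own side ((y of slidebox_mid in the frame of spine below -0.212 m or x of slidebox_mid in the frame of spine above 0.132 m or x of slidebox_mid in the frame of spine below -0.132 m) and value of joint leaf below 1.57 rad), for 0.2 s.
2. the leaf lies flat on the other side (value of joint leaf above 3.07 rad), for 0.2 s.
At the end, for the whole second after the job is handed in: Leaf flat on the landing side (angle above 3.07 rad); slide box at rest, upright on the bench, its centre over 212 mm from the hinge line on that side or over 132 mm along the spine from the middle; no bystander over 30 mm from its start (value of joint leaf above 3.07 rad and (y of slidebox_mid in the frame of spine below -0.212 m or x of slidebox_mid in the frame of spine above 0.132 m or x of slidebox_mid in the frame of spine below -0.132 m) and height (world z) of slidebox_mid between 0.015 and 0.026 m and angle between slidebox_mid's own z axis and vertical below 0.1 rad and linear speed of slidebox below 0.02 m/s and distance of each of bottle_a, bottle_b, jar, cap, counter, timer, tuberack from where it was at the start of the episode below 0.03 m); the robot touches nothing.
It fails at once if the slide box is lifted (height (world z) of slidebox_mid above 0.035 m).
It fails at once if the slide box is tipped (angle between slidebox_mid's own z axis and vertical above 0.4 rad).
It fails at once if a bystander is displaced or knocked over (distance of any of bottle_a, bottle_b, jar, cap, counter, timer, tuberack from where it was at the start of the episode above 0.03 m or angle between any of bottle_a, bottle_b, jar, cap, counter, timer, tuberack's own z axis and vertical above 0.5 rad).
It also fails if it takes over 64 s, if anything falls off the work surface, if the arm or the gripper's body presses on something with over 40 N, if the wrist force passes 120 N, or if a joint passes its speed limit or range.

## Working session

There is one attempt and no reset: what is moved stays moved. The work goes in short steps, Python scripts to look and compute and a tool call to move; the robot and the scene stay as the last step left them, time stands still between calls to the robot, and variables do not carry over. Pictures are saved under pics/ and viewed, about 8 in all and at most 12, crops included, and the job is handed in when it is done.

Besides the shell and the picture viewer there is one more tool, called as name(argument=value, ...), one argument or row to a line, values as JSON. jog_arm: Moves the arm, as the interface text tells. Its arguments: {"type":"object","properties":{"rows":{"type":"array"},"squeeze":{"type":"number"}},"required":["rows"]}

```bash
mkdir -p pics; cat > h.py <<'E'
import numpy as np, cv2
from rig import ctrl
def ray(c,u,v,z):
    K=c["camera_matrix"];P=c["pose"]
    d=P[:3,:3]@np.linalg.solve(K,[u,v,1.0]);o=P[:3,3]
    return o+d*(z-o[2])/d[2]
def pix(c,p):
    P=c["pose"];q=P[:3,:3].T@(np.array(p)-P[:3,3]);q=c["camera_matrix"]@q
    return q[:2]/q[2]
E
python3 - <<'E'
from h import *
import pickle
d={}
for n in("top","scene"):
    c=ctrl.camera(n);d[n]=c;cv2.imwrite(f"pics/{n}0.png",c["color"][:,:,::-1])
    print(n,c["pose"].round(3).tolist(),c["camera_matrix"].round(1).tolist())
pickle.dump(d,open("c0.pkl","wb"))
s=ctrl.read_state();print(s,ctrl.tip_extent)
E
```

```text
top [[-0.027, -0.994, 0.104, 0.467], [-1.0, 0.027, 0.001, -0.045], [-0.004, -0.104, -0.995, 0.987], [0.0, 0.0, 0.0, 1.0]] [[435.9, 0.0, 321.8], [0.0, 435.9, 243.4], [0.0, 0.0, 1.0]]
scene [[-0.177, 0.755, -0.631, 1.445], [0.984, 0.141, -0.107, 0.116], [0.007, -0.64, -0.768, 1.117], [0.0, 0.0, 0.0, 1.0]] [[518.9, 0.0, 323.6], [0.0, 518.9, 240.7], [0.0, 0.0, 1.0]]
{'clock': 0.1, 'joint_pos': array([ 1.17162193e+00,  2.77113403e-01, -2.77958531e-02,  1.26801560e+00,
        8.03429262e-06,  1.46741902e+00]), 'qvel': array([-0.00022853, -0.00051561,  0.00335099,  0.00070623,  0.0013676 ,
        0.00064458]), 'joint_torque': array([ 6.35048877e-05, -4.46708572e+01,  2.96128875e+01,  8.44010152e-03,
       -8.46299849e-05, -9.08866070e-06]), 'tcp_pos': array([0.1820391 , 0.59751417, 0.40361153]), 'ee_rot': array([[-8.34672863e-04, -9.56569995e-01,  2.91501542e-01],
       [-1.95806812e-03,  2.91502648e-01,  9.56568018e-01],
       [-9.99997735e-01,  2.27641490e-04, -2.11633856e-03]]), 'force': array([ 0.27010545, -0.53861024,  0.12326082]), 'torque': array([-0.03413232, -0.01073278, -0.02200326]), 'opening': 1.004782725097266} 0.1734
```

View pics/top0.png

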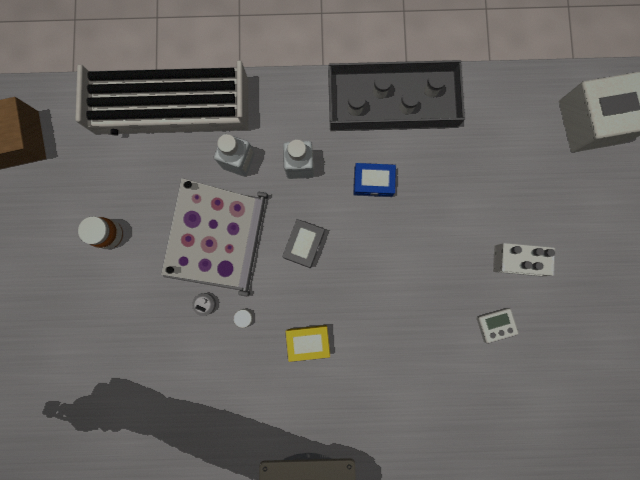

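View pics/scene0.png

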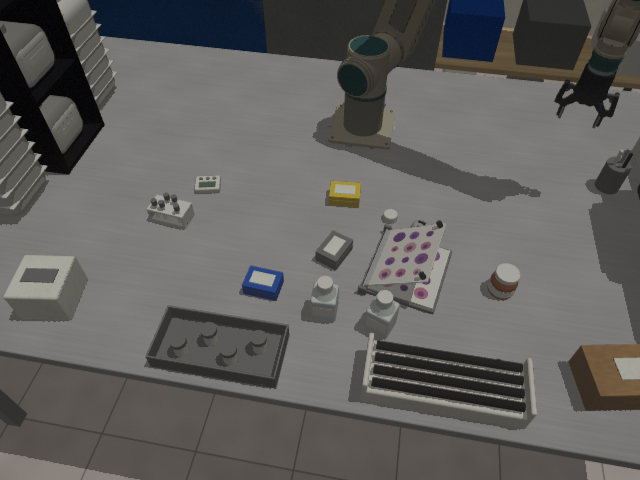

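The top view shows the leaf with its feet at (187,184) and (170,269), and the hinge blocks at about (263,195) and (244,292). There are three box-shaped things: grey (304,243), blue (375,179) and yellow (308,344). The grey one is meant, because it is grey, lidded and beside the spine. I'll confirm that in a crop and measure.

```bash
python3 - <<'E'
from h import *
import pickle
d=pickle.load(open("c0.pkl","rb"));c=d["top"];im=c["color"][:,:,::-1]
cr=im[165:315,150:345];cv2.imwrite("pics/crop1.png",cv2.resize(cr,None,fx=4,fy=4,interpolation=cv2.INTER_CUBIC))
cr=d["scene"]["color"][195:315,305:465,::-1];cv2.imwrite("pics/crop2.png",cv2.resize(cr,None,fx=5,fy=5,interpolation=cv2.INTER_CUBIC))
# grey box: label & dark
g=cv2.cvtColor(im,cv2.COLOR_BGR2GRAY)
print(g[243,280:330].tolist())
E
```

```text
[114, 112, 113, 113, 113, 111, 111, 88, 88, 87, 88, 88, 87, 88, 136, 160, 165, 165, 164, 163, 164, 163, 164, 164, 164, 164, 165, 162, 162, 161, 162, 160, 110, 86, 86, 85, 88, 85, 85, 51, 51, 63, 65, 65, 64, 104, 112, 112, 112, 112]
```

View pics/crop1.png

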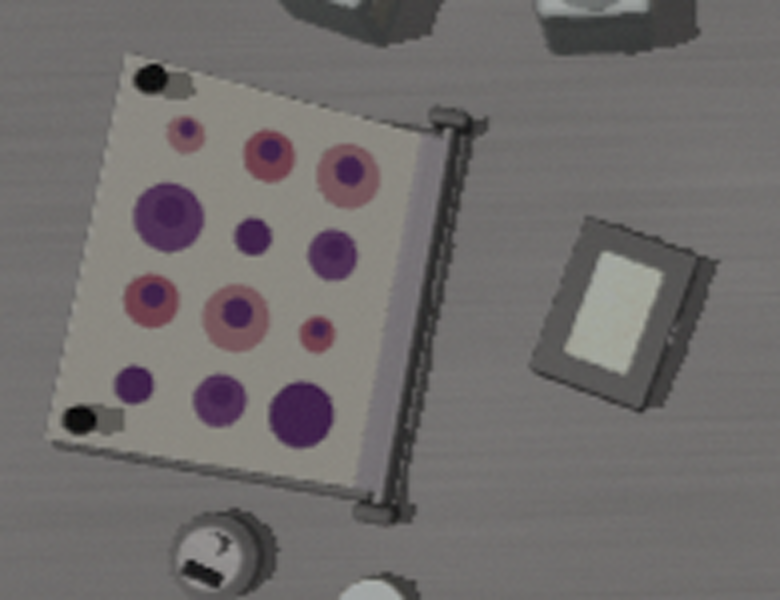

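View pics/crop2.png

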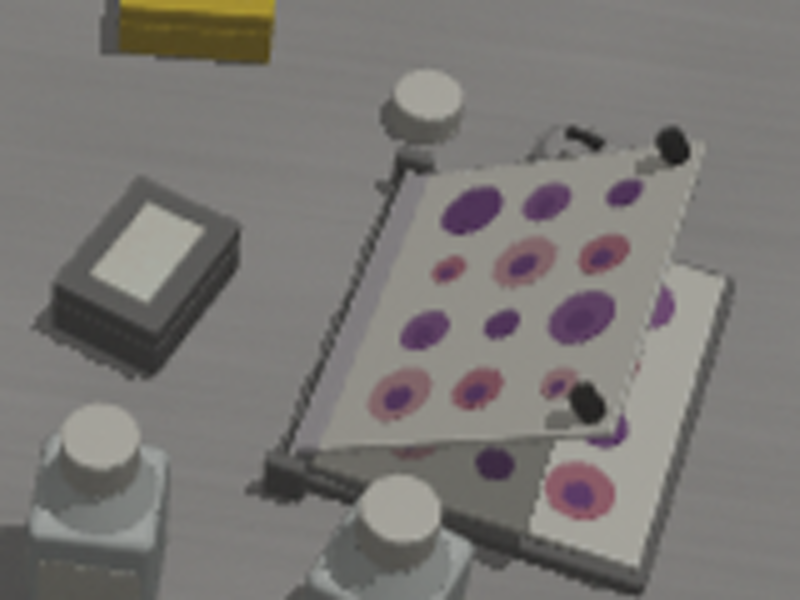

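The crop shows the grey lidded box with a white label, standing right of the spine on the landing side, so this is the one meant. Corners in crop pixels: box top (587,217), (697,257), (642,411), (532,371); hinge blocks (449,116), (377,513); leaf corners (125,55), (48,437). In the scene crop the leaf corners are at (703,145) and (612,432).

```bash
python3 - <<'E'
from h import *
import pickle
d=pickle.load(open("c0.pkl","rb"));t=d["top"];s=d["scene"]
T=lambda p:(150+p[0]/4-.4,165+p[1]/4-.4); S=lambda p:(305+p[0]/5-.4,195+p[1]/5-.4)
A=ray(t,*T((449,116)),.03);B=ray(t,*T((377,513)),.03)
print("blocks",A,B,"dist .224?",np.linalg.norm(A-B))
M=(A+B)/2;ex=(A-B)/np.linalg.norm(A-B);ey=np.array([-ex[1],ex[0],0]);M[2]=.02
print("spine",M,ex,ey)
L=lambda p:np.array([(p-M)@ex,(p-M)@ey,p[2]])
cs=[ray(t,*T(p),.04) for p in((587,217),(697,257),(642,411),(532,371))]
print("box",np.mean(cs,0),"sides",[np.linalg.norm(cs[i]-cs[i-1]).round(4) for i in range(4)])
for p in cs+[np.mean(cs,0)]:print("  local",L(p).round(3))
def tri(pt,ps):
    o1=t["pose"][:3,3];a=ray(t,*pt,0)-o1;o2=s["pose"][:3,3];b=ray(s,*ps,0)-o2
    k=np.linalg.lstsq(np.c_[a,-b],o2-o1,rcond=None)[0];p,q=o1+k[0]*a,o2+k[1]*b
    return (p+q)/2,np.linalg.norm(p-q)
for a,b in(((48,437),(703,145)),((125,55),(612,432))):
    p,e=tri(T(a),S(b));l=L(p);print("leafcorner",p,e,l,"ang",np.arctan2(l[2]-.02,l[1]),"r",np.hypot(l[1],l[2]-.02))
for n,(u,v),z in(("cap",(243,318),.022),("counter",(204,303),.037),("bA",(228,144),.128),("bB",(297,149),.128),("jar",(93,230),.075),("yellow",(308,343),.04),("blue",(375,178),.04),("timer",(498,326),.02),("rack",(528,258),.06)):
    p=ray(t,u,v,z);print(n,p.round(3),L(p).round(3))
E
```

```text
blocks [0.68296427 0.08761674 0.03      ] [0.46350214 0.12965532 0.03      ] dist .224? 0.22345216116429614
spine [0.57323321 0.10863603 0.02      ] [ 0.98214368 -0.18813237  0.        ] [0.18813237 0.98214368 0.        ]
box [ 0.56832745 -0.0028723   0.04      ] sides [np.float64(0.0898), np.float64(0.0644), np.float64(0.0895), np.float64(0.0638)]
  local [ 0.066 -0.087  0.04 ]
  local [ 0.054 -0.15   0.04 ]
  local [-0.034 -0.134  0.04 ]
  local [-0.022 -0.071  0.04 ]
  local [ 0.016 -0.11   0.04 ]
leafcorner [0.50631541 0.27708924 0.11407613] 0.0032718853355416747 [-0.09741439  0.15285585  0.11407613] ang 0.5517071249571924 r 0.17948601803186068
leafcorner [0.69999875 0.2394434  0.11615987] 0.002840900797049351 [0.09989287 0.15232034 0.11615987] ang 0.5631170216130043 r 0.1801338530559022
cap [0.409 0.133 0.022] [-0.166 -0.007  0.022]
counter [0.444 0.215 0.037] [-0.147  0.08   0.037]
bA [0.765 0.142 0.128] [0.182 0.069 0.128]
bB [0.751 0.002 0.128] [ 0.195 -0.072  0.128]
jar [0.604 0.44  0.075] [-0.032  0.331  0.075]
yellow [ 0.354 -0.008  0.04 ] [-0.194 -0.156  0.04 ]
blue [ 0.709 -0.165  0.04 ] [ 0.185 -0.243  0.04 ]
timer [ 0.377 -0.423  0.02 ] [-0.093 -0.559  0.02 ]
rack [ 0.521 -0.481  0.06 ] [ 0.06  -0.589  0.06 ]
```

The measurements agree with the given sizes: block spacing 223 mm, box 90 x 64 mm, leaf radius 180 mm at 0.56 rad. The box centre is at local (0.016, -0.110). Next I move above the gap between the spine and the box, with the jaws parallel to the box's long side.

jog_arm(
  rows=[
    [0.3,[0.03,-0.05,0],-10],
    [0.3,[0.06,-0.1,0],-20],
    [0.3,[0.1,-0.15,0],-30],
    [0.3,[0.14,-0.2,0],-40],
    [0.3,[0.18,-0.25,0],-50],
    [0.3,[0.22,-0.3,0],-60],
    [0.3,[0.26,-0.35,0],-70],
    [0.3,[0.3,-0.4,0],-80],
    [0.3,[0.33,-0.45,0],-90],
    [0.3,[0.36,-0.5,0],-94],
  ],
)

```text
clock: 1.35
tcp_pos: [0.5424, 0.0962, 0.4033]
ee_rot: [[-0.002, 0.36, 0.933], [0.001, 0.933, -0.36], [-1.0, 0.0, -0.002]]
force: [0.4, 0.5, -0.2]
opening: 0.296
```

jog_arm(
  rows=[
    [0.3,[0.047,-0.047,0],0],
    [0.3,[0.047,-0.047,0],0],
    [0.3,[0.047,-0.047,0],0],
  ],
)

```text
clock: 1.72
tcp_pos: [0.5892, 0.049, 0.4025]
ee_rot: [[-0.004, 0.361, 0.933], [0.002, 0.933, -0.361], [-1.0, 0.0, -0.005]]
force: [0.3, 0.0, -0.6]
opening: 0.3
```

jog_arm(
  rows=[
    [0.3,[0,0.002,-0.05],0],
    [0.3,[0,0.002,-0.1],0],
    [0.3,[0,0.002,-0.14],0],
    [0.3,[0,0.002,-0.17],0],
    [0.3,[0,0.002,-0.19],0],
    [0.3,[0,0.002,-0.205],0],
    [0.3,[0,0.002,-0.213],0],
    [0.3,[0,0.002,-0.213],0],
  ],
)

```text
clock: 2.72
tcp_pos: [0.5889, 0.0514, 0.1894]
ee_rot: [[-0.005, 0.361, 0.933], [0.002, 0.933, -0.361], [-1.0, -0.0, -0.005]]
force: [-0.1, -0.8, 0.5]
opening: 0.303
```

```bash
python3 - <<'E'
from h import *
c=ctrl.camera("top");cv2.imwrite("pics/t2.png",cv2.resize(c["color"][150:330,140:380,::-1],None,fx=3,fy=3))
E
```

```text
(no output)
```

View pics/t2.png

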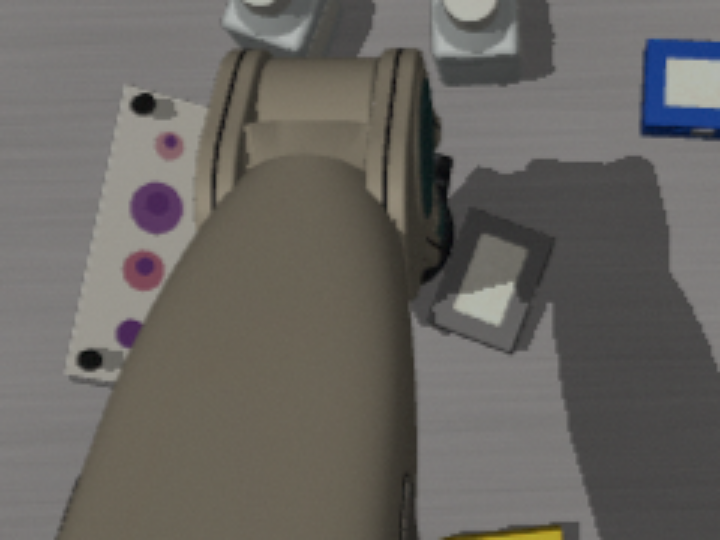

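The box at (493,280) in the crop has not moved, and the gripper is between it and the spine. I push along the box's normal.

jog_arm(
  rows=[
    [0.3,[-0.004,-0.009,0],0],
    [0.3,[-0.007,-0.019,0],0],
    [0.3,[-0.011,-0.028,0],0],
    [0.3,[-0.014,-0.037,0],0],
    [0.3,[-0.018,-0.047,0],0],
    [0.3,[-0.022,-0.056,0],0],
    [0.3,[-0.025,-0.065,0],0],
    [0.3,[-0.029,-0.075,0],0],
  ],
)

```text
clock: 3.78
tcp_pos: [0.56, -0.0243, 0.1899]
ee_rot: [[-0.004, 0.361, 0.933], [0.002, 0.933, -0.361], [-1.0, 0.0, -0.004]]
force: [0.4, 0.8, 1.7]
opening: 0.298
```

jog_arm(
  rows=[
    [0.3,[-0.004,-0.01,0],0],
    [0.3,[-0.008,-0.02,0],0],
    [0.3,[-0.012,-0.03,0],0],
    [0.3,[-0.015,-0.04,0],0],
    [0.3,[-0.019,-0.05,0],0],
    [0.3,[-0.023,-0.06,0],0],
    [0.3,[-0.026,-0.067,0],0],
    [0.3,[-0.028,-0.072,0],0],
    [0.3,[-0.028,-0.072,0],0],
  ],
)

```text
clock: 4.9
tcp_pos: [0.5318, -0.0967, 0.1898]
ee_rot: [[-0.004, 0.361, 0.932], [0.001, 0.932, -0.361], [-1.0, -0.001, -0.005]]
force: [-0.9, 0.2, -0.4]
opening: 0.299
```

```bash
python3 - <<'E'
from h import *
c=ctrl.camera("top");cv2.imwrite("pics/t3.png",cv2.resize(c["color"][150:330,140:440,::-1],None,fx=2.5,fy=2.5))
E
```

```text
(no output)
```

View pics/t3.png

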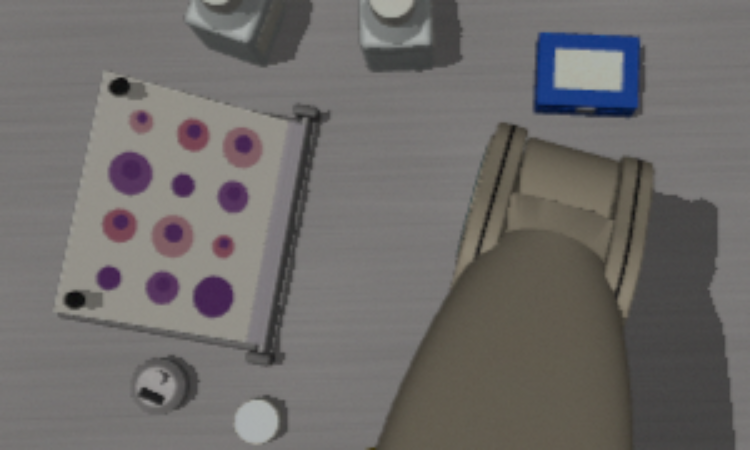

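The leaf is untouched, and the box is under the wrist. I'll back off, rise, and cross over to the far side of the leaf edge at local y of about 0.19.

jog_arm(
  rows=[
    [0.3,[0.005,0.014,0],0],
    [0.3,[0.011,0.028,0],0],
    [0.3,[0.011,0.028,0.05],0],
    [0.3,[0.011,0.028,0.1],0],
    [0.3,[0.011,0.028,0.16],0],
    [0.3,[0.012,0.04,0.21],3],
    [0.3,[0.02,0.09,0.22],6],
    [0.3,[0.03,0.14,0.22],10],
    [0.3,[0.04,0.19,0.22],10.3],
    [0.3,[0.05,0.24,0.22],10.3],
  ],
)

```text
clock: 6.2
tcp_pos: [0.5818, 0.1465, 0.4099]
ee_rot: [[-0.004, 0.187, 0.982], [0.001, 0.982, -0.187], [-1.0, -0.0, -0.004]]
force: [-0.5, -1.0, -0.2]
opening: 0.299
```

jog_arm(
  rows=[
    [0.3,[0.01,0.05,0],0],
    [0.3,[0.018,0.1,0],0],
    [0.3,[0.027,0.152,0],0],
    [0.3,[0.027,0.152,0],0],
  ],
)

```text
clock: 6.7
tcp_pos: [0.6083, 0.3034, 0.4092]
ee_rot: [[-0.004, 0.181, 0.983], [0.001, 0.983, -0.181], [-1.0, 0.001, -0.004]]
force: [-1.5, -0.8, 0.2]
opening: 0.302
```

```bash
python3 - <<'E'
from h import *
c=ctrl.camera("top");cv2.imwrite("pics/t4.png",cv2.resize(c["color"][90:360,70:440,::-1],None,fx=2,fy=2))
print(ctrl.read_state()["tcp_pos"])
E
```

```text
[0.60817342 0.30147845 0.40927484]
```

View pics/t4.png

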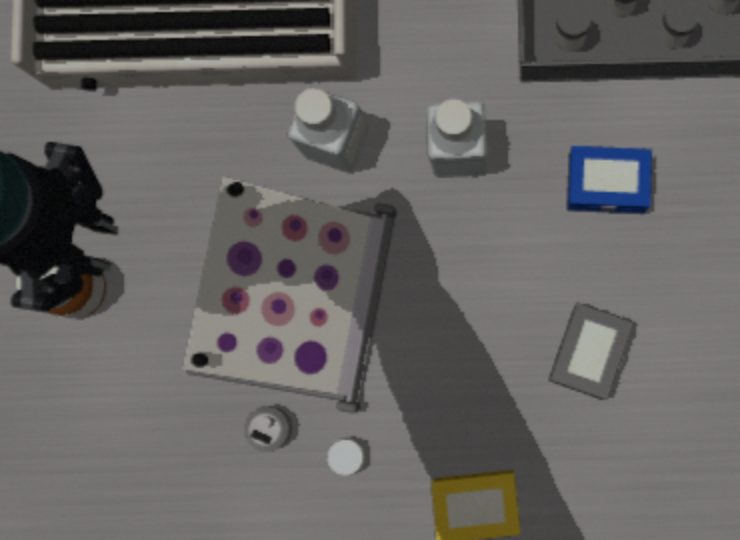

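The box now lies clear at crop (593,352), which is local y of about -0.254, with its top level. The bystanders are unmoved, and the gripper is beyond the leaf edge, short of the jar. I lower it next to the edge, then follow the edge's arc.

jog_arm(
  rows=[
    [0.3,[0,-0.004,-0.05],0],
    [0.3,[0,-0.004,-0.1],0],
    [0.3,[0,-0.004,-0.14],0],
    [0.3,[0,-0.004,-0.154],0],
    [0.3,[0,-0.004,-0.154],0],
  ],
)

```text
clock: 7.38
tcp_pos: [0.6078, 0.297, 0.2549]
ee_rot: [[-0.006, 0.184, 0.983], [-0.001, 0.983, -0.184], [-1.0, -0.002, -0.006]]
force: [0.6, 0.2, 0.6]
opening: 0.3
```

jog_arm(
  rows=[
    [0.3,[-0.003,-0.014,0],0],
    [0.3,[-0.005,-0.026,0.003],0],
    [0.3,[-0.0065,-0.034,0.014],0],
    [0.3,[-0.008,-0.041,0.024],0],
    [0.3,[-0.01,-0.0535,0.037],0],
    [0.3,[-0.0127,-0.066,0.049],0],
    [0.3,[-0.0155,-0.081,0.06],0],
    [0.3,[-0.018,-0.096,0.068],0],
    [0.3,[-0.018,-0.096,0.068],0],
  ],
)

```text
clock: 8.5
tcp_pos: [0.5894, 0.1992, 0.323]
ee_rot: [[-0.007, 0.185, 0.983], [-0.003, 0.983, -0.186], [-1.0, -0.004, -0.006]]
force: [0.4, 0.3, -0.2]
opening: 0.301
```

```bash
python3 - <<'E'
from h import *
c=ctrl.camera("scene");cv2.imwrite("pics/s5.png",cv2.resize(c["color"][140:360,280:560,::-1],None,fx=2.5,fy=2.5))
E
```

```text
(no output)
```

View pics/s5.png

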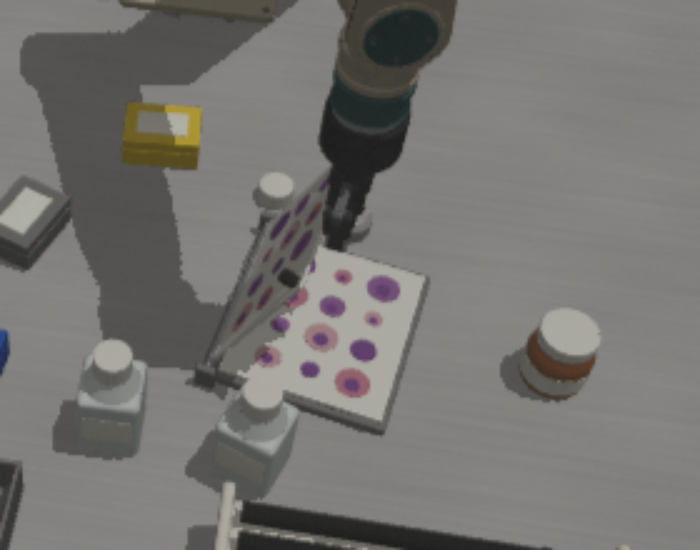

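The leaf is being carried up, now at about 1.1 rad, with the fingers behind its edge. I keep following the arc past upright.

jog_arm(
  rows=[
    [0.3,[-0.003,-0.015,0.008],0],
    [0.3,[-0.006,-0.031,0.013],0],
    [0.3,[-0.009,-0.048,0.017],0],
    [0.3,[-0.0125,-0.066,0.02],0],
    [0.3,[-0.016,-0.0855,0.02],0],
    [0.3,[-0.0185,-0.097,0.019],0],
    [0.3,[-0.0215,-0.112,0.0165],0],
    [0.3,[-0.0255,-0.1335,0.01],0],
    [0.3,[-0.0295,-0.1535,0],0],
    [0.3,[-0.033,-0.172,-0.013],0],
  ],
)

```text
clock: 9.8
tcp_pos: [0.5562, 0.0264, 0.3087]
ee_rot: [[-0.007, 0.185, 0.983], [-0.003, 0.983, -0.185], [-1.0, -0.005, -0.006]]
force: [0.8, 1.4, 1.0]
opening: 0.3
```

jog_arm(
  rows=[
    [0.3,[-0.003,-0.016,-0.014],0],
    [0.3,[-0.006,-0.0305,-0.032],0],
    [0.3,[-0.008,-0.041,-0.052],0],
    [0.3,[-0.0095,-0.05,-0.073],0],
    [0.3,[-0.0105,-0.054,-0.088],0],
    [0.3,[-0.011,-0.056,-0.103],0],
    [0.3,[-0.011,-0.057,-0.112],0],
    [0.3,[-0.011,-0.057,-0.115],0],
  ],
)

```text
clock: 10.8
tcp_pos: [0.5452, -0.0306, 0.1949]
ee_rot: [[-0.008, 0.185, 0.983], [-0.004, 0.983, -0.185], [-1.0, -0.005, -0.007]]
force: [-8.3, 2.0, 24.5]
opening: 0.3
```

jog_arm(
  rows=[
    [0.3,[0,0,-0.002],0],
    [0.3,[0,0,-0.004],0],
  ],
)

```text
clock: 11.05
tcp_pos: [0.5454, -0.0305, 0.1947]
ee_rot: [[-0.009, 0.184, 0.983], [-0.005, 0.983, -0.184], [-1.0, -0.006, -0.008]]
force: [-14.1, 0.9, 37.6]
opening: 0.299
```

The contact is hard, 37 N with the tips at z of about 0.022, so the leaf is down. I retreat straight up and look.

jog_arm(
  rows=[
    [0.3,[0,0,0.02],0],
    [0.3,[0,0,0.06],0],
    [0.3,[0,0,0.12],0],
    [0.3,[0,0,0.18],0],
    [0.3,[-0.05,0.04,0.22],0],
    [0.3,[-0.1,0.08,0.22],0],
    [0.3,[-0.15,0.13,0.22],0],
    [0.3,[-0.17,0.18,0.22],0],
    [0.3,[-0.19,0.23,0.22],0],
    [0.3,[-0.21,0.28,0.22],0],
  ],
)

```text
clock: 12.3
tcp_pos: [0.334, 0.2513, 0.4152]
ee_rot: [[-0.007, 0.183, 0.983], [-0.004, 0.983, -0.184], [-1.0, -0.005, -0.006]]
force: [1.4, 0.5, 0.8]
opening: 0.298
```

jog_arm(
  rows=[
    [0.3,[-0.02,0.05,0],0],
    [0.3,[-0.04,0.1,0],0],
    [0.3,[-0.06,0.16,0],0],
    [0.3,[-0.06,0.16,0],0],
    [0.3,[-0.06,0.16,0],0],
  ],
)

```text
clock: 12.92
tcp_pos: [0.2737, 0.4113, 0.415]
ee_rot: [[-0.007, 0.182, 0.983], [-0.005, 0.983, -0.182], [-1.0, -0.006, -0.006]]
force: [-0.4, -0.5, 0.5]
opening: 0.3
```

```bash
python3 - <<'E'
from h import *
import pickle
d={}
for n in("top","scene"):
    c=ctrl.camera(n);d[n]=c
pickle.dump(d,open("c1.pkl","wb"))
a=cv2.resize(d["top"]["color"][130:360,70:420,::-1],None,fx=2.28,fy=2.28)
cv2.imwrite("pics/t6.png",a)
b=cv2.resize(d["scene"]["color"][160:340,200:480,::-1],None,fx=2.8,fy=2.8);cv2.imwrite("pics/s6.png",b)
print(ctrl.read_state()["tcp_pos"],ctrl.read_state()["force"])
E
```

```text
[0.27427855 0.4103332  0.4150831 ] [ 0.16832471 -1.13953198  0.33258555]
```

View pics/t6.png

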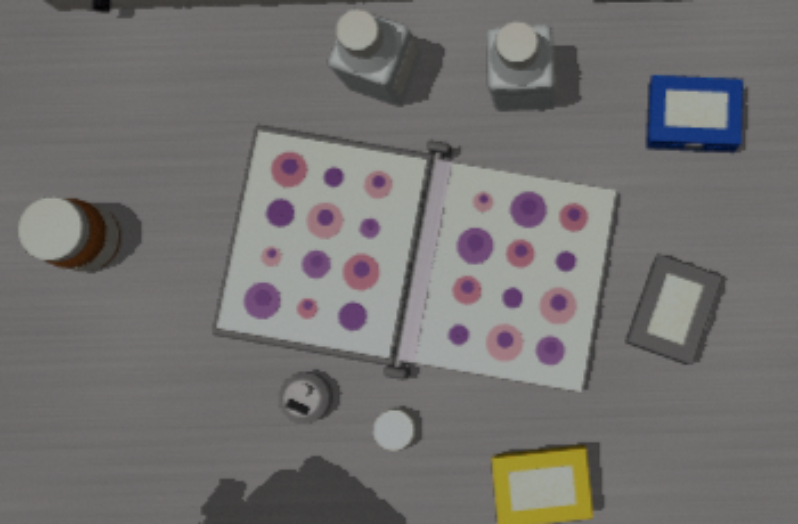

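View pics/s6.png

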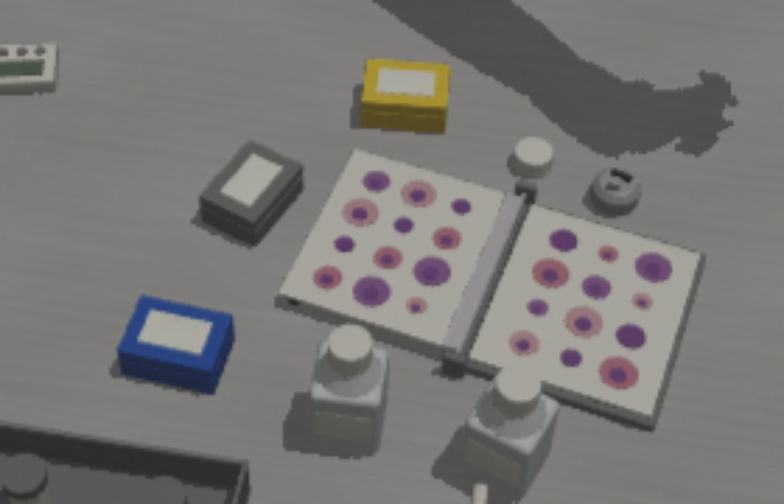

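The leaf lies on the landing side with no contact to the box. I check the angle numerically before handing in, using top corners (617,190), (583,391) and scene corners (280,300), (357,150).

```bash
python3 - <<'E'
from h import *
import pickle
d=pickle.load(open("c1.pkl","rb"));t=d["top"];s=d["scene"]
M=np.array([.57323,.10864,.02]);ex=np.array([.98214,-.18813,0]);ey=np.array([.18813,.98214,0])
L=lambda p:np.array([(p-M)@ex,(p-M)@ey,p[2]]).round(4)
T=lambda p:(70+p[0]/2.28-.3,130+p[1]/2.28-.3);S=lambda p:(200+p[0]/2.8-.3,160+p[1]/2.8-.3)
for a,b in(((617,190),(280,300)),((583,391),(357,150))):
    o1=t["pose"][:3,3];r=ray(t,*T(a),0)-o1;o2=s["pose"][:3,3];q=ray(s,*S(b),0)-o2
    k=np.linalg.lstsq(np.c_[r,-q],o2-o1,rcond=None)[0];p=(o1+k[0]*r+o2+k[1]*q)/2;l=L(p)
    print(l,np.arctan2(l[2]-.022,l[1]))
cs=[ray(t,*T(p),.04) for p in((663,255),(724,275),(690,364),(627,343))];print("box",L(np.mean(cs,0)),[np.linalg.norm(cs[i]-cs[i-1]).round(3) for i in range(4)])
E
```

```text
[ 0.0997 -0.1793  0.0105] -3.0775420705741983
[-0.1014 -0.1776  0.0186] -3.1224508476966326
box [-0.0097 -0.2535  0.04  ] [np.float64(0.091), np.float64(0.061), np.float64(0.091), np.float64(0.063)]
```

```bash
python3 -c "
from rig import ctrl
s=ctrl.read_state();print(s['clock'],abs(s['qvel']).max());print(ctrl.sign_off())"
```

```text
13.025 0.013010762712370566
the job is handed in; nothing more can be done
None
```

I pushed the grey slide box along the bench clear of the landing place. I then carried the leaf over its spine along its arc, pressed it down with about 37 N, backed the arm away and handed in at 13 s.

Last checks:
- **Box:** its centre is at local (-0.010, -0.254) m, past the -0.212 m limit, and its top measured about 91 x 62 mm, so it looks upright.
- **Leaf:** when pressed, the fingertips stopped at a height of about 22 mm, which is the top of the flat leaf. The free-edge corners triangulate to 10 and 19 mm high, where about 20 mm was expected. The lower one came from a roughly picked corner pixel, so those heights show the leaf is flat only to within a few millimetres.
- **Bystanders:** the bottles, jar, cap and counter look unmoved. I did not check the timer and tube rack in the last pictures (only part of the timer was in view), but the arm never went near them.

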